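# Find the clear gel cassette with the gap gauge

## Task

Take the gap gauge out of its holder and try its blade in the gaps of the three gel cassettes in the casting stand: only one gap lets the blade in all the way, in the other two it jams part-way down, so back off there and never force it. Slide the gauge fully home in the cassette that takes it, until its collar sits on the cassette's top edge, then let go and leave it standing there.

Things in the scene. Friction and masses are not known exactly. Their poses are not given: they have to be found in the camera images.
- gauge: Gap gauge, 95 mm tall, 55-91 g, upright in its holder at the start. Origin: centre of the blade's lower edge; z up the gauge, x along the blade's width, y its thickness. Steel blade 24 (x) x 3 (y) mm, z = 0 to 42; dark collar 44 x 16 mm, z = 42 (underside) to 50; black grip block 34 (x) x 16 (y) mm, z = 50 to 95, to be pinched across its 16 mm.
- holder: Grey block fixed to the worktop, 64 (x) x 46 (y) x 60 mm high, on a foot 84 x 62 x 6 mm. Origin: centre of its underside. The gauge's blade stands in a loose slot in its top, 30 mm along x, 7 mm wide, 50 mm deep; the collar rests on the top.
- stand: Grey casting stand fixed to the worktop, 78 (x) x 142 (y) mm, walls 30 mm high round three nests in a row along its y, 45 mm apart. Origin: centre of its underside, z up. In each nest a loose white gel cassette, 60 (x) x 27 (y) x 62 mm, 0.25 kg, alike outside, stands on a springy pad (sinks 1 mm per 2.5 N, 8 mm at most), top edge 76 mm above the stand's underside.
- nest_left (a point): Centre of the nest at the stand's +y end, at the height of the cassettes' top edge; axes as the stand's. The cassette stands square in it but up to 5 mm off this point along y and 0.6 mm along x, and slides when pushed aside. Its gap is in the middle of its top: 27 mm along x, 4.8 mm along y, both long edges bevelled 1.2 mm at 45 degrees. Glazed: little friction.
- nest_middle (a point): The same for the middle nest. Of the three cassettes' gaps one is open 47 mm deep; one narrows to 1.6 mm at 14 mm below the top edge and one at 25 mm, out of sight: there the blade stops. Which cassette stands in which nest changes.
- nest_right (a point): The same for the nest at the stand's -y end.
Things that resemble listed ones, but are neither listed nor needed, are in the scene too. What is shaped like the gauge but turquoise is not meant. Leave any purple look-alike of the stand alone.

How it is judged (in metres and radians):
On the way, in this order (a step that is already met when the one before it is completed fails the run):
1. the gauge is lifted out of its holder (blade's lower edge more than 62 mm above the worktop) (height (world z) of gauge above 0.062 m), for 0.1 s.
2. held in the fingers, the blade is slid home in a cassette (collar within 4 mm of the top edge) (contact force between the fingers and gauge above 1 N and z of gauge in the frame of stand below 0.038 m and (horizontal distance between gauge and nest_left below 0.0085 m or horizontal distance between gauge and nest_middle below 0.0085 m or horizontal distance between gauge and nest_right below 0.0085 m)), for 0.1 s.
At the end, for the whole second after the job is handed in: The gauge stands by itself, at rest and upright (within 0.1 rad), fully home in the cassette whose gap takes it: its collar within 4 mm of the cassette's top edge and the blade over that nest's centre within 8.5 mm; the fingers have let go (z of gauge in the frame of stand between 0.024 and 0.038 m and (horizontal distance between gauge and nest_left below 0.0085 m or horizontal distance between gauge and nest_middle below 0.0085 m or horizontal distance between gauge and nest_right below 0.0085 m) and angle between gauge's own z axis and vertical below 0.1 rad and linear speed of gauge below 0.02 m/s and contact force between the fingers and gauge below 0.1 N); the robot touches nothing.
It fails at once if the blade is forced: the load on the stand exceeds 30 N (a push of about 22 N above the cassettes' own weight) (contact force between anything else and stand above 30 N).
It also fails if it takes over 72 s, if anything falls off the work surface, if the arm or the gripper's body presses on something with over 40 N, if the wrist force passes 120 N, or if a joint passes its speed limit or range.

## Robot

A 6-joint arm with a two-finger parallel gripper is mounted at the origin on a cart in front of the work surface, level with it; the furniture and walls round the work are solid. World frame = base frame: x ahead of the robot, y to its left, z up, the work surface at z = 0. Lengths are in m, angles in degrees, forces in N, time in s.
With the tool pointing down it reaches from about 0.225 to 0.875 m from the base axis. Payload 3.4 kg.
Tool frame: the origin (TCP) lies on the front face of the gripper's body, between the roots of the fingers; the fingertips stand 73 mm ahead of it and the grasp point (between the pads) lies 54 mm ahead of it (tips_ahead is the distance from the TCP to the fingertips, in m); z points along the fingers, y is the line along which they close (so a half turn about z gives the same grasp; the last joint's range is limited). The gripper opens to 85 mm and grips with 20 to 120 N. Pads are 22 mm wide; open, the fingers measure 114 mm over their backs; the gripper's body (76 mm by 85 mm) begins 54 mm behind the grasp point. The pads swing forward as they close: fully open they stand 13 mm farther back than shut.
Start: joints at [58.27, 15.808, 86.224, -0, 77.962, -6.933], TCP at [0.241, 0.522, 0.304] pointing down, gripper open.
Joint ranges: [-165.64, 165.64], [-43.16, 119.46], [12.63, 154.43], [-67.54, 247.53], [6.08, 155.33], [-154.97, 154.97]. Speed limits (degrees/s): [147.25, 147.25, 180, 180, 180, 180].

## Interface

Orientations are given as [roll, pitch, yaw] about the fixed x, y, z axes, in that order (R = Rz(yaw) Ry(pitch) Rx(roll)).
In Python, from cell import get_state, grab_frame, close_job, look_for, trace, tips_ahead gives the robot as it stands. The module is installed in compiled form; this text tells all that it offers.
- The arm moves only by the shell command python3 -m crank 'ROWS' [OPENING] [FORCE]. ROWS is text: rows parted by semicolons, each of 6 numbers parted by spaces: the shift along the tool's x, y, z in cm, then the turn, a rotation vector about the tool's x, y, z in rad. In form: tx ty tz ax ay az; .... A call has 1 to 20 rows; each row shifts and turns the commanded pose from where the row before left it, along the tool's axes as they then stand; what a row does not reach is not made up. A row lasts 1/8 s, in which the tool goes at most 62.5 mm and 10.7 degrees, less where a joint would pass 70% of its speed; a pose out of reach is approached as far as the arm can. A call with a gripper value outside its range is refused whole. OPENING is the gripper's target within -1 to 1 (fully open at 1, half-way at 0, shut at -1), set as the call begins (- or left out, the last holds). The fingers move at their own pace and stop on an object; FORCE is the grip in N (left out, the last holds). Time passes only in rows, so rows that do not move let the fingers close. It gives the time, the measured TCP pose, the force, the opening and the grip force at its end, in the units of the state.
- get_state(): the state, without advancing time (a new reading comes with each control period).
- grab_frame(name): name is "side" or "top" or "wrist"; returns a dict with "image" (400x640x3 uint8, blue, green, red), "fx", "fy", "cx", "cy" (pixels), "R" (3x3) and "t" (3): a world point X has camera coordinates R X + t; the wrist camera has in their place "hand_eye" (4x4, takes a point from camera to tool coordinates, whose origin is the TCP and whose axes are the flange's). Camera axes: x right, y down, z forward; pixel columns grow to the right and rows downward; lengths in m; the calibration is good to about 2 mm. A picture is of the moment at which its call begins: read the wrist's pose just before it. There is no depth.
- close_job(): hands the job in; it is judged then, once.
Trained networks look in a picture, given as the dict that the camera call returned (one of the last four; its "shot" number tells which), for a name from the list of things; names that differ only in an ending like _2 or _b are one class to them, and where a whole thing is asked for, a point or a joint stands for the part that bears it (a point fixed in the world has none). Each returns a list of dicts, best first, with "p" (0 to 1); they miss things now and then, are a little off and sometimes report something else, mostly with a low value. They report only what shows in the picture. A call takes as long as a camera call. They do not tell look-alikes from the thing itself.
- look_for(picture, query): "uv" ([column, row] in pixels, amid what is visible of it).
- trace(picture, query): "region" (400x640 bool, what is visible of it) and "uv" ([column, row] in pixels, amid what is visible of it).
The state is a dict: "t": time; "qpos": joint angles; "dq": joint speeds; "joint_torque": joint torques, N m; "eef_pos": TCP position; "tcp_rot": TCP orientation; "force": force on the tool from outside, world axes, zero at the start; "torque": the same for the moment, N m; "width": finger opening in m; "gripper_force": force on a finger pad.
Only numpy, scipy, OpenCV 4.12 (cv2) and the standard library are available. Lean on these libraries where they do the work, as an engineer would, in place of code of your own. Each camera call takes 0.05 s, during which the arm holds its last target. There are 200 camera calls.

## Working session

There is one attempt and no reset: what is moved stays moved. The work goes in short steps, Python scripts to look and compute and a shell command to move; the robot and the scene stay as the last step left them, time stands still between calls to the robot, and variables do not carry over. Pictures are saved under pics/ and viewed, at most 10 in all, crops included, and the job is handed in when it is done.

```bash
mkdir -p pics
cat > h.py <<'E'
import numpy as np,cv2
from cell import *
E
python3 - <<'E'
from h import *
s=get_state();print(s['eef_pos'],s['tcp_rot'],s['width'],tips_ahead)
fs=[grab_frame(n) for n in("top","side")]
for n,f in zip(("top","side"),fs):
    im=f["image"].copy()
    for q in("gauge","holder","stand"):
        for d in look_for(f,q)[:4]:
            print(n,q,np.round(d["uv"]),round(d["p"],2))
    print(f["fx"],f["cx"],f["cy"],np.round(f["R"],4).tolist(),np.round(f["t"],4).tolist())
    cv2.imwrite(f"pics/{n}0.png",im)
E
```

```text
[0.24097261 0.52163173 0.30300902] [-1.79891871e+02 -1.26764875e-02  1.55201765e+02] 0.08538701368280292 0.0726
top gauge [231. 230.] 0.67
top gauge [271. 240.] 0.54
top gauge [254. 192.] 0.43
top holder [273. 239.] 0.83
top stand [228. 148.] 0.62
top stand [366. 230.] 0.57
464.16781460424573 321.2322299401283 194.49218033920926 [[0.0106, -0.9998, 0.017], [-0.9806, -0.0137, -0.1956], [0.1958, -0.0146, -0.9805]] [-0.0368, 0.6458, 1.1393]
side gauge [377. 230.] 0.67
side gauge [327. 257.] 0.56
side gauge [349. 191.] 0.25
side holder [376. 252.] 0.68
side stand [349. 189.] 0.64
side stand [252. 310.] 0.57
400.10171979835826 322.07459019368616 196.05046708971366 [[-0.9992, 0.0348, -0.0189], [0.0374, 0.6722, -0.7395], [-0.013, -0.7396, -0.6729]] [0.6425, 0.0468, 0.9554]
```

View pics/top0.png

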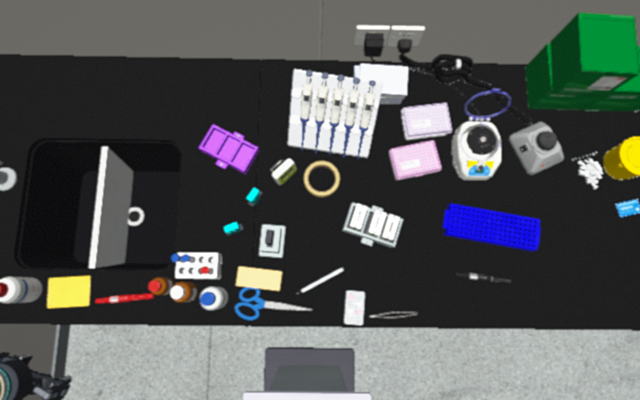

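View pics/side0.png

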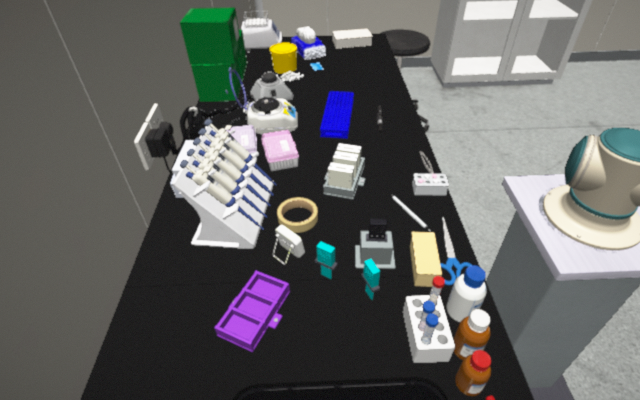

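The top view shows these candidates for the gauge:
- black gauge in the grey holder at top (271,237), side (377,230)
- turquoise look-alikes at top (254,195) and (232,228)

For the stand there are two: the grey one with white cassettes at top (374,224), and a purple look-alike at (228,148). I choose the black gauge and the grey stand.

```bash
cat >> h.py <<'E'
def ray(f,uv):
    p=np.array([(uv[0]-f["cx"])/f["fx"],(uv[1]-f["cy"])/f["fy"],1.])
    if "R" in f:
        R=np.array(f["R"]);return -R.T@np.array(f["t"]),R.T@p
    from scipy.spatial.transform import Rotation as Ro
    T=f["T"]@np.array(f["hand_eye"]);return T[:3,3],T[:3,:3]@p
def onz(f,uv,z):
    o,d=ray(f,uv);return o+d*(z-o[2])/d[2]
def wrist():
    from scipy.spatial.transform import Rotation as Ro
    s=get_state();f=grab_frame("wrist");T=np.eye(4);T[:3,3]=s["eef_pos"];T[:3,:3]=Ro.from_euler("xyz",s["tcp_rot"],degrees=True).as_matrix()
    f["T"]=T;return f
def proj(f,X):
    X=np.asarray(X,float)
    if "R" in f: c=np.array(f["R"])@X+np.array(f["t"])
    else:
        T=np.linalg.inv(f["T"]@np.array(f["hand_eye"]));c=T[:3,:3]@X+T[:3,3]
    return np.array([f["fx"]*c[0]/c[2]+f["cx"],f["fy"]*c[1]/c[2]+f["cy"]])
E
python3 - <<'E'
from h import *
f=grab_frame("top");g=grab_frame("side")
for q in("gauge","holder","stand"):
  for n,c in(("top",f),("side",g)):
    for d in trace(c,q)[:3]:
      r=d["region"].astype(np.uint8)
      print(q,n,np.round(d["uv"]),round(d["p"],2),cv2.minAreaRect(cv2.findNonZero(r)),[np.round(onz(c,d["uv"],z)[:2],3).tolist() for z in(0.02,.06,.1)])
a=cv2.resize(f["image"][180:265,220:420],None,fx=4,fy=4,interpolation=2)
b=cv2.resize(g["image"][140:280,300:420],None,fx=2,fy=2,interpolation=2)
o=np.zeros((600,800,3),np.uint8);o[:340,:800]=a;o[340:600,:240]=b[:260];cv2.imwrite("pics/c1.png",a);
E
```

```text
gauge top [254. 193.] 0.69 ((253.780029296875, 196.46002197265625), (11.0, 16.600000381469727), 36.869895935058594) [[0.657, 0.15], [0.649, 0.145], [0.641, 0.14]]
gauge top [271. 238.] 0.56 ((269.4599914550781, 237.7799835205078), (8.202439308166504, 16.404878616333008), 8.130102157592773) [[0.536, 0.101], [0.532, 0.097], [0.528, 0.093]]
gauge top [233. 231.] 0.54 ((233.0, 227.99998474121094), (10.119288444519043, 18.341211318969727), 71.56504821777344) [[0.554, 0.202], [0.549, 0.195], [0.545, 0.188]]
gauge side [370. 273.] 0.93 ((370.5, 278.5), (39.0, 17.0), 90.0) [[0.551, 0.157], [0.557, 0.187], [0.563, 0.216]]
gauge side [326. 258.] 0.87 ((326.5, 260.0), (34.0, 19.0), 90.0) [[0.637, 0.114], [0.638, 0.146], [0.639, 0.178]]
gauge side [373. 231.] 0.65 ((376.5, 230.0), (22.0, 21.0), 90.0) [[0.528, 0.041], [0.535, 0.077], [0.543, 0.114]]
holder top [275. 241.] 0.58 ((272.2073059082031, 240.13414001464844), (24.736665725708008, 32.46687316894531), 6.34019136428833) [[0.529, 0.092], [0.525, 0.088], [0.522, 0.085]]
holder side [374. 253.] 0.92 ((375.5, 250.0), (36.0, 39.0), 90.0) [[0.535, 0.104], [0.542, 0.137], [0.549, 0.17]]
stand top [228. 147.] 0.92 ((228.26922607421875, 149.3461456298828), (51.864463806152344, 36.332862854003906), 33.690067291259766) [[0.784, 0.228], [0.771, 0.22], [0.759, 0.212]]
stand top [367. 228.] 0.77 ((372.2935791015625, 225.56051635742188), (54.46501541137695, 38.954715728759766), 17.35402488708496) [[0.567, -0.153], [0.562, -0.148], [0.557, -0.144]]
stand side [253. 310.] 0.93 ((256.22003173828125, 312.0400085449219), (49.600006103515625, 83.4000015258789), 36.869895935058594) [[0.782, 0.232], [0.774, 0.257], [0.767, 0.282]]
stand side [347. 190.] 0.72 ((344.0, 178.5), (41.0, 40.0), 90.0) [[0.575, -0.104], [0.58, -0.058], [0.584, -0.013]]
```

View pics/c1.png

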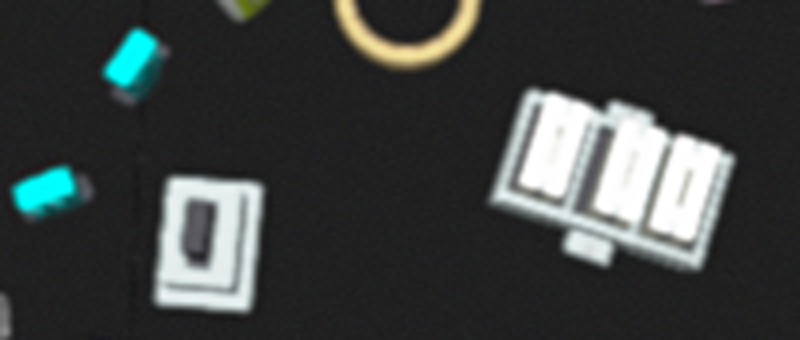

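The crop confirms it: black gauge in the grey holder, long side nearly along world x (yaw about -6°). The grey stand holds three white cassettes and is turned by about -17°. I move above the gauge for a close look.

```bash
python3 -m crank '-3.2 -1.9 0 0 0 0;-3.2 -1.9 0 0 0 0;-3.2 -1.9 0 0 0 0;-3.2 -1.9 0 0 0 0;-3.2 -1.9 0 0 0 0;-3.2 -1.9 0 0 0 0;-3.2 -1.9 0 0 0 0;-3.2 -1.9 0 0 0 0;-3.2 -1.9 0 0 0 0;-3.2 -1.9 0 0 0 0;-3.2 -1.9 0 0 0 0;-3.2 -1.9 0 0 0 0;-3.2 -1.9 0 0 0 0;-2.4 -0 0 0 0 0;0 0 0 0 0 -0.166;0 0 0 0 0 -0.166;0 0 0 0 0 0;0 0 0 0 0 0' 1
python3 - <<'E'
from h import *
s=get_state();print(s['eef_pos'],s['tcp_rot'],s['qpos'])
f=wrist();cv2.imwrite("pics/w1.png",f["image"])
print(f["fx"],f["cx"],f["cy"],np.round(f["hand_eye"],3).tolist())
for q in("gauge","holder"):
    for d in trace(f,q)[:2]:
        print(q,d["uv"],d["p"],cv2.minAreaRect(cv2.findNonZero(d["region"].astype(np.uint8))),onz(f,d["uv"],.115))
E
```

```text
t: 3.05
eef_pos: [0.537, 0.1133, 0.304]
tcp_rot: [180.0, 0.0, 174.1]
force: [0.2, 0.0, 0.0]
width: 0.0857
gripper_force: 0.0
[0.53695439 0.11330089 0.30396326] [1.79994323e+02 6.00535295e-03 1.74098738e+02] [ 4.64735864e+00  1.35412007e+01  8.93943106e+01  4.59848208e-03
  7.70575457e+01 -7.94524098e+01]
337.4011682922309 314.8949106710517 200.58015696199533 [[-0.001, -0.949, -0.315, 0.082], [1.0, -0.001, -0.0, 0.0], [0.0, -0.315, 0.949, -0.07], [0.0, 0.0, 0.0, 1.0]]
gauge [295.0, 181.0] 0.92 ((296.9999694824219, 179.49998474121094), (56.99999237060547, 19.999996185302734), 90.0) [0.52314087 0.09924024 0.115     ]
gauge [401.9, 189.2] 0.84 ((400.800048828125, 187.60000610351562), (42.93250274658203, 46.51021194458008), 63.43495178222656) [0.53872208 0.1834859  0.115     ]
holder [308.5, 152.1] 0.79 ((302.106201171875, 164.15576171875), (82.4940414428711, 57.274208068847656), 87.70938873291016) [0.50131439 0.11242449 0.115     ]
holder [95.2, 200.3] 0.74 ((79.77816772460938, 206.13299560546875), (160.08126831054688, 69.95233154296875), 30.316781997680664) [ 0.52244483 -0.06350287  0.115     ]
```

View pics/w1.png

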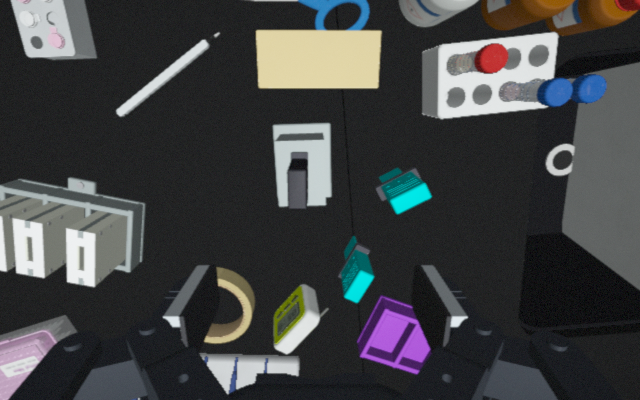

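The wrist view shows the gauge in its holder at (297,180), between two holder walls, turquoise ones to the right and the stand at the left edge. I fit a gauge model to the traced silhouette to get its position.

```bash
cat >> h.py <<'E'
from scipy.optimize import minimize
def boxmask(f,P,boxes,S=4):
    x,y,z,a=P;c,s=np.cos(a),np.sin(a);m=np.zeros((400,640),np.uint8)
    for (w,h,z0,z1) in boxes:
        pts=[proj(f,[x+c*i*w/2-s*j*h/2,y+s*i*w/2+c*j*h/2,z+k]) for i in(-1,1) for j in(-1,1) for k in(z0,z1)]
        cv2.fillConvexPoly(m,cv2.convexHull((np.array(pts)*16).astype(np.int32)),255,cv2.LINE_AA,4)
    return m/255.
GA=[(.044,.016,.042,.05),(.034,.016,.05,.095)]
def fit(f,reg,boxes,x0,d):
    J=lambda p:np.abs(boxmask(f,p,boxes)-reg).sum()
    x0=np.array(x0,float);S=np.vstack([x0]+[x0+np.eye(4)[i]*d[i] for i in range(4)])
    r=minimize(J,x0,method="Nelder-Mead",options=dict(initial_simplex=S,maxiter=500,xatol=1e-5));return r.x,r.fun,reg.sum()
E
python3 - <<'E'
from h import *
f=wrist();d=trace(f,"gauge")[0];print(d["uv"])
for z in(.018,.024): print(fit(f,d["region"],GA,[.525,.097,z,-.1],[.01,.006,1e-4,.1]))
H=[(.064,.046,0,.06),(.084,.062,0,.006)]
h=trace(f,"holder")[0];print(h["uv"],fit(f,np.maximum(h["region"],d["region"]),H+[(.044,.016,.06,.068),(.034,.016,.068,.113)],[.525,.097,0,-.1],[.01,.006,1e-4,.1]))
im=f["image"];print(im[150:212:3,297].tolist()); print(im[190,280:316:2].tolist())
E
```

```text
[296.9, 182.0]
(array([ 0.53121784,  0.09935102,  0.01795584, -0.15507379]), np.float64(128.9058823529412), np.int64(1157))
(array([ 0.52821082,  0.10016845,  0.02406201, -0.17201258]), np.float64(169.3686274509804), np.int64(1157))
[306.8, 148.7] (array([ 5.30974506e-01,  1.00196156e-01, -7.17982055e-05, -7.45631440e-02]), np.float64(287.5098039215686), np.int64(4548))
[[206, 205, 195], [104, 94, 93], [108, 98, 97], [33, 27, 27], [26, 22, 21], [25, 24, 25], [23, 20, 20], [79, 72, 72], [95, 89, 87], [98, 90, 89], [95, 90, 87], [99, 92, 89], [95, 87, 88], [99, 93, 92], [97, 91, 90], [98, 91, 91], [100, 93, 93], [99, 91, 93], [97, 90, 89], [96, 87, 86], [41, 39, 37]]
[[206, 207, 197], [207, 206, 196], [207, 207, 197], [204, 204, 193], [81, 79, 74], [88, 83, 80], [93, 85, 86], [94, 89, 87], [98, 91, 89], [97, 93, 92], [100, 93, 91], [100, 95, 93], [95, 89, 87], [54, 50, 50], [184, 184, 174], [209, 210, 199], [209, 210, 200], [210, 209, 200]]
```

```bash
python3 -m crank '0.5 -1.4 0 0 0 0;0 0 3 0 0 0;0 0 3 0 0 0;0 0 3 0 0 0;0 0 3 0 0 0;0 0 2 0 0 0;0 0 1.6 0 0 0;0 0 0 0 0 0;0 0 0 0 0 0' 1
python3 - <<'E'
from h import *
s=get_state();print(s['eef_pos'],s['force'])
f=wrist();cv2.imwrite("pics/w2.png",f["image"])
E
```

```text
t: 4.47
eef_pos: [0.5309, 0.0994, 0.1486]
tcp_rot: [180.0, 0.1, 174.2]
force: [0.7, 0.2, 0.9]
width: 0.0854
gripper_force: 0.0
[0.53092005 0.09942063 0.14859383] [0.6634455  0.17284282 0.89294185]
```

View pics/w2.png

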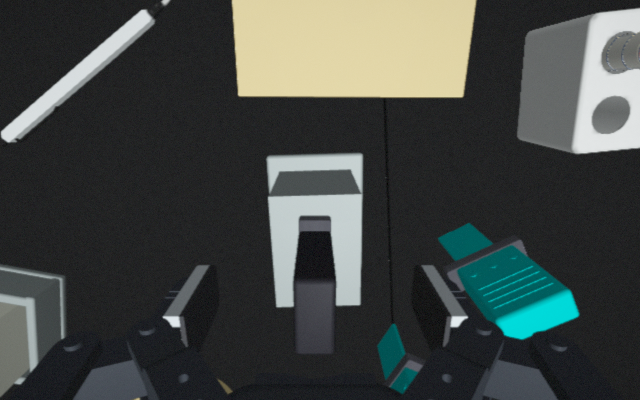

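The gauge stands centred between the pads, at (315,300) with its sides parallel to them. I close the fingers and lift.

```bash
python3 -m crank '0 0 0 0 0 0;0 0 0 0 0 0;0 0 0 0 0 0;0 0 0 0 0 0;0 0 0 0 0 0;0 0 0 0 0 0;0 0 0 0 0 0;0 0 0 0 0 0' -1 50 && python3 -m crank '0 0 -2 0 0 0;0 0 -3 0 0 0;0 0 -3 0 0 0;0 0 -3 0 0 0;0 0 -3 0 0 0;0 0 -1 0 0 0;0 0 0 0 0 0;0 0 0 0 0 0'
python3 - <<'E'
from h import *
f=grab_frame("top")
W=[(.06,.027,.014,.076)]
d=[d for d in trace(f,"stand") if 320<d["uv"][0]<420][0]
r=d["region"].astype(np.uint8)
S=[(.078,.142,0,.03)]+[]
def J(p):
    x,y,a=p;c,s=np.cos(a),np.sin(a)
    m=boxmask(f,[x,y,0,a],S)
    for k in(-1,0,1): m=np.maximum(m,boxmask(f,[x-s*k*.045,y+c*k*.045,0,a],W))
    return np.abs(m-r).sum()
for a in(-.3,):
  q=minimize(J,[.58,-.135,a],method="Nelder-Mead",options=dict(initial_simplex=[[.57,-.13,a],[.59,-.13,a],[.57,-.115,a],[.57,-.13,a+.1]]))
  print(q.x,q.fun,r.sum())
s=get_state();print(s['eef_pos'],s['force'],s['width'],s['gripper_force'])
E
```

```text
t: 5.52
eef_pos: [0.5308, 0.0999, 0.1481]
tcp_rot: [180.0, 0.0, 174.2]
force: [0.2, 0.1, 2.1]
width: 0.0152
gripper_force: 48.8
t: 6.52
eef_pos: [0.5299, 0.0997, 0.2963]
tcp_rot: [-180.0, -0.2, 174.2]
force: [0.4, 0.2, -0.4]
width: 0.0154
gripper_force: 48.7
[ 0.57298095 -0.16667843 -0.30914646] 1205.5372549019608 712
[0.53007018 0.09977773 0.29643884] [-0.00299118 -0.24677274  0.0198075 ] 0.015359674291956915 48.6730295419693
```

```bash
python3 -m crank '-1.8 -3.5 0 0 0 0;-1.8 -3.5 0 0 0 0;-1.8 -3.5 0 0 0 0;-1.8 -3.5 0 0 0 0;-1.8 -3.5 0 0 0 0;-1.8 -3.5 0 0 0 0;-1.8 -3.5 0 0 0 0;-1.8 -3.5 0 0 0 0;0 0 2 0 0 0.106;0 0 2 0 0 0.106;0 0 0 0 0 0;0 0 0 0 0 0'
python3 - <<'E'
from h import *
s=get_state();print(s['eef_pos'],s['tcp_rot'])
f=wrist();cv2.imwrite("pics/w3.png",f["image"]);np.savez("w3.npz",im=f["image"],T=f["T"],he=f["hand_eye"],k=[f["fx"],f["fy"],f["cx"],f["cy"]])
E
```

```text
t: 8.12
eef_pos: [0.6459, -0.1933, 0.258]
tcp_rot: [180.0, 0.0, 162.2]
force: [0.2, -0.6, 0.4]
width: 0.0158
gripper_force: 48.8
[ 0.64594606 -0.19325189  0.25804905] [1.79996945e+02 8.05725893e-03 1.62170131e+02]
```

View pics/w3.png

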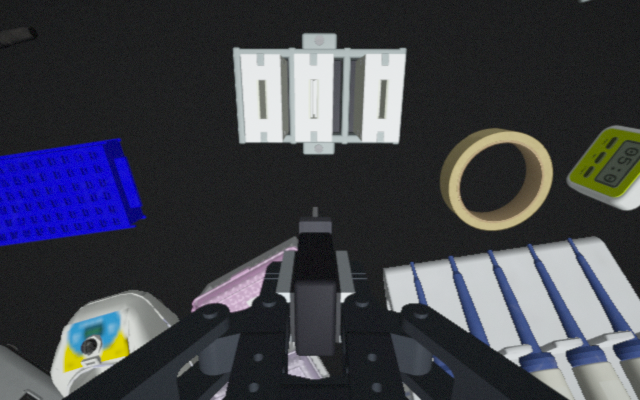

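The view shows the stand squared with the tool, and gaps at about (263,99), (314,99), (382,99). The gauge's blade tip is at (315,208). I measure both in one zoom.

Run:
```python
from h import *
z=np.load("w3.npz");k=z["k"];f=dict(fx=k[0],fy=k[1],cx=k[2],cy=k[3],T=z["T"],hand_eye=z["he"]);im=z["im"]
a=cv2.resize(im[40:150,230:410],None,fx=4,fy=4,interpolation=2)
b=cv2.resize(im[200:250,285:345],None,fx=3,fy=3,interpolation=2)
print(im[198:262:1,315].mean(1).astype(int).tolist())
print('blade row 212',im[212,305:326].mean(1).astype(int).tolist())
print('col row 225',im[225,292:340].mean(1).astype(int).tolist())
g=cv2.cvtColor(im,cv2.COLOR_BGR2GRAY).astype(int)
for c in(263,314,382):
    print(c,'v',g[74:126,c].tolist()); print('h',g[99,c-10:c+11].tolist())
cv2.imwrite("pics/z3.png",a)
```

```text
[32, 30, 30, 34, 26, 35, 33, 37, 44, 86, 93, 93, 94, 92, 94, 95, 93, 91, 82, 58, 52, 49, 51, 70, 92, 94, 94, 96, 95, 92, 93, 94, 96, 88, 51, 27, 20, 24, 19, 23, 23, 18, 18, 23, 20, 19, 18, 20, 20, 13, 22, 19, 20, 22, 17, 21, 19, 20, 16, 23, 24, 20, 21, 21]
blade row 212 [32, 30, 29, 39, 29, 34, 35, 61, 84, 94, 94, 89, 71, 41, 31, 27, 30, 26, 35, 30, 31]
col row 225 [29, 30, 35, 32, 31, 31, 44, 76, 87, 87, 89, 92, 92, 93, 91, 95, 93, 94, 92, 92, 91, 94, 92, 96, 94, 93, 94, 95, 93, 91, 91, 92, 92, 88, 90, 92, 93, 92, 93, 71, 39, 33, 37, 32, 31, 32, 29, 30]
263 v [233, 232, 233, 233, 232, 213, 151, 121, 117, 117, 118, 115, 116, 116, 114, 115, 115, 114, 116, 112, 115, 114, 114, 117, 116, 115, 115, 116, 114, 113, 114, 114, 114, 114, 113, 116, 115, 117, 115, 113, 115, 116, 116, 121, 144, 218, 232, 235, 234, 234, 234, 234]
h [234, 234, 233, 233, 228, 215, 172, 122, 115, 114, 115, 120, 159, 200, 225, 232, 233, 234, 234, 234, 234]
314 v [233, 233, 234, 234, 230, 191, 192, 227, 232, 233, 233, 233, 232, 232, 233, 233, 233, 233, 233, 232, 234, 234, 233, 233, 234, 233, 232, 232, 233, 233, 233, 233, 233, 232, 233, 233, 233, 232, 233, 230, 194, 179, 175, 153, 174, 227, 234, 234, 234, 234, 235, 234]
h [233, 233, 234, 234, 231, 227, 221, 226, 218, 224, 233, 233, 219, 213, 222, 231, 233, 234, 233, 234, 234]
382 v [233, 234, 232, 234, 230, 197, 132, 104, 102, 100, 101, 96, 98, 97, 95, 97, 95, 99, 97, 96, 98, 97, 96, 97, 96, 95, 96, 95, 96, 98, 98, 98, 97, 95, 95, 97, 95, 97, 98, 98, 97, 99, 99, 106, 151, 224, 234, 235, 234, 235, 234, 234]
h [234, 234, 234, 234, 233, 232, 227, 197, 137, 102, 95, 97, 105, 158, 200, 220, 229, 233, 234, 234, 233]
```

View pics/z3.png

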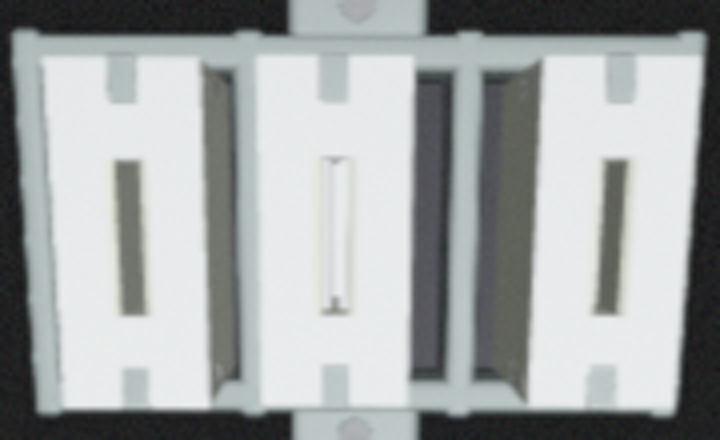

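The zoom gives gap centres near (262.5,99), (313.7,99) and (382.7,99). The middle one is seen straight down. Next I solve the held blade's offset in the tool frame, then the shifts to each gap.

Run:
```python
from h import *
from scipy.optimize import least_squares
z=np.load("w3.npz");k=z["k"];f=dict(fx=k[0],fy=k[1],cx=k[2],cy=k[3],T=np.eye(4),hand_eye=z["he"])
ob=[(.012,0,206.5),(.022,.042,216.7),(.022,.05,220.8),(.017,.05,232.2)]
R=lambda p:[proj(f,[p[0]+a,0,p[1]-b])[1]-v for a,b,v in ob]
r=least_squares(R,[0,.13]);print("tool x,z of blade",r.x,r.fun)
o,d=ray(f,(314.6,212));t=(r.x[1]-.005-o[2])/d[2];by=(o+t*d)[1];print("blade y",by)
D=.258-.076
for u in(262.5,313.7,382.7):
    g=onz(f,(u,99),D);print(u,g,"shift mm",(g[0]-r.x[0])*1e3,(g[1]-by)*1e3,"down to touch",(D-r.x[1])*1e3)
for v in(79.7,118.3):print(onz(f,(313.7,v),D))
for uv in((235,48),(405,48),(240,142),(403,143)):print(onz(f,uv,.258-.03))
```

```text
tool x,z of blade [0.00084756 0.1264541 ] [ 0.09824225 -0.87116751  1.15863155 -0.40586115]
blade y -6.841946114008208e-06
262.5 [ 0.0749464  -0.03730093  0.182     ] shift mm 74.09884217823492 -37.294092409421374 down to touch 55.54590001981211
313.7 [ 0.07492148 -0.00065269  0.182     ] shift mm 74.07392109046502 -0.6458488012359455 down to touch 55.54590001981211
382.7 [0.0748879  0.04873299 0.182     ] shift mm 74.04033844883735 48.73982981532742 down to touch 55.54590001981211
[ 0.08792976 -0.00062924  0.182     ]
[ 0.06145568 -0.00067697  0.182     ]
[ 0.11320149 -0.06445087  0.228     ]
[0.11310407 0.07314649 0.228     ]
[ 0.03739723 -0.06576272  0.228     ]
[0.03642553 0.07778964 0.228     ]
```

```bash
python3 -m crank '2.5 0 0 0 0 0;2.5 0 0 0 0 0;2.4 0 0 0 0 0;0 0 2 0 0 0;0 0 2 0 0 0;0 0 0.8 0 0 0;0 0 0 0 0 0;0 0 0 0 0 0'
python3 - <<'E'
from h import *
s=get_state();print(s['eef_pos'],s['tcp_rot'],s['force'])
f=wrist();im=f["image"];np.savez("w4.npz",im=im,T=f["T"],he=f["hand_eye"],k=[f["fx"],f["fy"],f["cx"],f["cy"]])
cv2.imwrite("pics/w4.png",cv2.resize(im[100:300,220:420],None,fx=3,fy=3,interpolation=2))
E
```

```text
t: 9.18
eef_pos: [0.576, -0.1707, 0.2109]
tcp_rot: [-180.0, 0.1, 162.1]
force: [0.2, -0.0, -0.4]
width: 0.0159
gripper_force: 48.8
[ 0.57597546 -0.17070503  0.21089969] [-1.79994066e+02  1.13535449e-01  1.62095703e+02] [ 0.22442951 -0.01875975 -0.38770348]
```

View pics/w4.png

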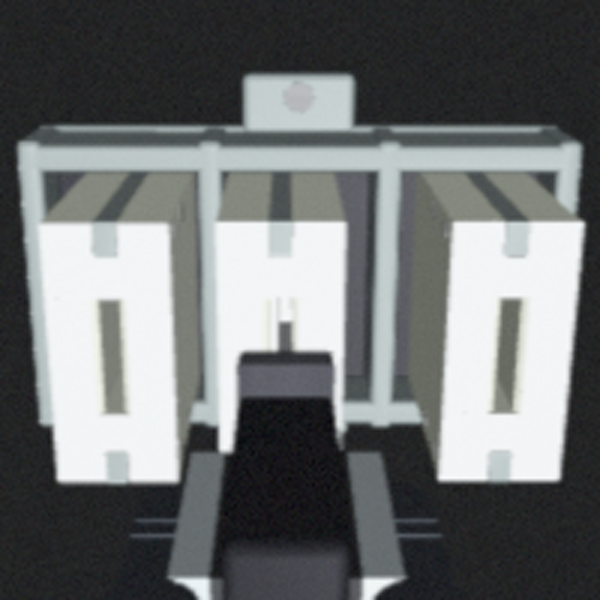

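The blade (zoom x≈285, tip at 320) hangs just above the middle gap, whose upper end is at zoom 300. I check the remaining offset numerically.

Run:
```python
from h import *
z=np.load("w4.npz");k=z["k"];f=dict(fx=k[0],fy=k[1],cx=k[2],cy=k[3],T=np.eye(4),hand_eye=z["he"]);im=z["im"];g=im.mean(2).astype(int)
print('blade col315',g[195:222,315].tolist());
print('gap ends L',g[190:245,257].tolist());print('R',g[190:245,389].tolist())
for v in(203,205,210):print(v,g[v,303:326].tolist())
D=.2109-.076
for v in(199.5,238):print('gap v',v,onz(f,(257,v),D)[0])
for u in(309,319):print('u',u,onz(f,(u,203),D)[1])
for zz in(.1265,.13):print('blade',onz(f,(315,206.7),zz)-[.012,0,0])
```

```text
blade col315 [244, 244, 244, 244, 243, 244, 243, 243, 244, 245, 244, 238, 159, 104, 100, 101, 100, 100, 101, 102, 99, 90, 58, 51, 54, 55, 74]
gap ends L [244, 244, 244, 244, 244, 245, 244, 244, 242, 223, 157, 124, 122, 123, 121, 123, 123, 122, 121, 122, 122, 122, 123, 122, 121, 123, 120, 118, 121, 122, 122, 122, 121, 121, 123, 123, 122, 122, 123, 124, 126, 128, 129, 129, 130, 129, 132, 151, 216, 240, 244, 244, 244, 244, 243]
R [244, 244, 245, 244, 244, 244, 244, 244, 239, 179, 118, 103, 104, 103, 104, 102, 101, 105, 100, 105, 105, 105, 102, 104, 101, 102, 102, 102, 102, 104, 104, 102, 102, 103, 103, 103, 104, 102, 103, 104, 104, 107, 109, 114, 123, 128, 133, 157, 235, 244, 244, 243, 244, 244, 244]
203 [244, 244, 245, 244, 242, 237, 227, 235, 241, 224, 231, 243, 244, 241, 231, 228, 238, 244, 244, 245, 244, 244, 245]
205 [245, 244, 244, 244, 241, 237, 228, 235, 241, 224, 231, 243, 244, 243, 233, 228, 238, 243, 244, 244, 244, 244, 245]
210 [244, 244, 244, 245, 241, 237, 228, 235, 240, 199, 123, 100, 101, 115, 178, 217, 238, 243, 244, 245, 244, 244, 244]
gap v 199.5 0.014707169184651495
gap v 238 -0.01223516726654017
u 309 -0.003615540340690138
u 319 0.002802604971951161
blade [0.00076401 0.00023491 0.1265    ]
blade [-0.00047013  0.00023448  0.13      ]
```

```bash
python3 -m crank '0.08 -0.08 0 0 0 0;0 0 0.3 0 0 0;0 0 0.3 0 0 0;0 0 0.2 0 0 0;0 0 0.2 0 0 0;0 0 0 0 0 0;0 0 0 0 0 0;0 0 0 0 0 0'
```

```text
t: 10.22
eef_pos: [0.5744, -0.171, 0.2]
tcp_rot: [180.0, 0.0, 162.1]
force: [-0.5, 0.5, -1.3]
width: 0.0157
gripper_force: 48.8
```

```bash
python3 -m crank '0 0 0.25 0 0 0;0 0 0.25 0 0 0;0 0 0 0 0 0;0 0 0 0 0 0' && python3 -m crank '0 0 0.2 0 0 0;0 0 0.2 0 0 0;0 0 0 0 0 0;0 0 0 0 0 0'
```

```text
t: 10.72
eef_pos: [0.5743, -0.171, 0.1948]
tcp_rot: [180.0, -0.0, 162.1]
force: [-0.0, 0.3, -0.2]
width: 0.0153
gripper_force: 48.8
t: 11.22
eef_pos: [0.5744, -0.171, 0.1912]
tcp_rot: [180.0, 0.0, 162.1]
force: [0.6, 0.8, 2.9]
width: 0.0155
gripper_force: 49.1
```

```bash
python3 -m crank '0 0 0.2 0 0 0;0 0 0 0 0 0;0 0 0 0 0 0'
```

```text
t: 11.6
eef_pos: [0.5746, -0.1711, 0.1897]
tcp_rot: [-180.0, 0.1, 162.1]
force: [-1.4, -0.1, 5.2]
width: 0.0156
gripper_force: 49.6
```

The first contact came at TCP z ≈ 0.192, about 14 mm deep, with force rising at the pad's rate, so the middle cassette jams. I back off and try the tool -y cassette.

```bash
python3 -m crank '0 0 -1 0 0 0;0 0 -1.2 0 0 0;0 0 -0.6 0 0 0;0.07 -1.2 0 0 0 0;0 -1.2 0 0 0 0;0 -1.23 0 0 0 0;0 0 0 0 0 0;0 0 0 0 0 0'
python3 - <<'E'
from h import *
s=get_state();print(s['eef_pos'],s['force'])
f=wrist();im=f["image"];f["T"]=np.eye(4);g=im.mean(2).astype(int);h=s['eef_pos'][2]
cv2.imwrite("pics/w5.png",cv2.resize(im[150:300,220:420],None,fx=4,fy=4,interpolation=2))
print(g[194:225,315].tolist())
for v in(200,203,206,209,212):print(v,g[v,302:328].tolist())
for v in(196,200,204):print(v,onz(f,(315,v),h-.076)[0],onz(f,(316,v),h-.076)[1]-onz(f,(315,v),h-.076)[1])
print(proj(f,[.012,0,.13]))
E
```

```text
t: 12.6
eef_pos: [0.5624, -0.2054, 0.2167]
tcp_rot: [180.0, -0.0, 162.0]
force: [-0.5, -0.0, -0.4]
width: 0.0155
gripper_force: 49.0
[ 0.56236014 -0.20544891  0.21668845] [-0.53576599 -0.03367651 -0.4035102 ]
[244, 244, 244, 244, 244, 244, 244, 244, 244, 244, 244, 243, 237, 158, 105, 101, 99, 101, 101, 99, 100, 99, 83, 59, 52, 54, 57, 77, 101, 100, 102]
200 [243, 244, 244, 244, 244, 244, 242, 238, 225, 231, 243, 245, 245, 244, 243, 239, 234, 240, 244, 244, 244, 244, 244, 244, 244, 244]
203 [244, 244, 244, 244, 245, 244, 241, 233, 203, 219, 242, 244, 244, 244, 242, 224, 217, 232, 242, 245, 244, 244, 244, 244, 244, 244]
206 [244, 244, 244, 244, 244, 243, 241, 234, 203, 221, 241, 240, 239, 237, 225, 209, 216, 231, 241, 244, 244, 244, 244, 245, 244, 244]
209 [245, 244, 244, 244, 244, 244, 240, 234, 209, 220, 211, 156, 107, 101, 115, 175, 213, 232, 242, 244, 245, 244, 244, 244, 244, 243]
212 [244, 244, 244, 244, 244, 244, 241, 234, 209, 219, 201, 135, 103, 101, 115, 176, 214, 232, 241, 244, 245, 244, 244, 244, 244, 244]
196 0.015197039324283929 0.0006553964791173367
200 0.012436035357975758 0.0006579773397908542
204 0.00965320051601927 0.000660578606966998
[314.62734213 205.99645809]
```

```bash
python3 -m crank '0 -0.05 0.4 0 0 0;0 0 0.4 0 0 0;0 0 0.3 0 0 0;0 0 0.3 0 0 0;0 0 0.2 0 0 0;0 0 0.2 0 0 0;0 0 0 0 0 0;0 0 0 0 0 0' && python3 -m crank '0 0 0.25 0 0 0;0 0 0.25 0 0 0;0 0 0.25 0 0 0;0 0 0.25 0 0 0;0 0 0 0 0 0;0 0 0 0 0 0'
```

```text
t: 13.65
eef_pos: [0.5624, -0.2058, 0.199]
tcp_rot: [180.0, 0.0, 162.1]
force: [-0.6, -1.1, 0.6]
width: 0.0154
gripper_force: 49.0
t: 14.4
eef_pos: [0.5624, -0.2058, 0.1889]
tcp_rot: [180.0, 0.0, 162.1]
force: [-0.0, -1.1, 0.2]
width: 0.0156
gripper_force: 49.0
```

Past 14 mm without load. I continue towards 25 mm (TCP z ≈ 0.181).

```bash
python3 -m crank '0 0 0.25 0 0 0;0 0 0.25 0 0 0;0 0 0.25 0 0 0;0 0 0.15 0 0 0;0 0 0 0 0 0;0 0 0 0 0 0;0 0 0 0 0 0' && python3 -m crank '0 0 0.2 0 0 0;0 0 0 0 0 0;0 0 0 0 0 0'
```

```text
t: 15.28
eef_pos: [0.5624, -0.2058, 0.18]
tcp_rot: [180.0, 0.0, 162.1]
force: [0.2, -0.2, -0.1]
width: 0.0157
gripper_force: 49.0
t: 15.65
eef_pos: [0.5623, -0.2058, 0.1778]
tcp_rot: [180.0, -0.0, 162.1]
force: [-0.9, 0.6, -0.5]
width: 0.0157
gripper_force: 49.0
```

That is 28 mm deep and free, so this is the open cassette. I slide it home until the collar loads up.

```bash
python3 -m crank '0 0 0.25 0 0 0;0 0 0.25 0 0 0;0 0 0.25 0 0 0;0 0 0.2 0 0 0;0 0 0 0 0 0;0 0 0 0 0 0' && python3 -m crank '0 0 0.15 0 0 0;0 0 0.15 0 0 0;0 0 0.1 0 0 0;0 0 0 0 0 0;0 0 0 0 0 0;0 0 0 0 0 0'
```

```text
t: 16.4
eef_pos: [0.5624, -0.2058, 0.1684]
tcp_rot: [180.0, 0.0, 162.1]
force: [-0.5, 0.4, -1.4]
width: 0.0154
gripper_force: 49.0
t: 17.15
eef_pos: [0.5624, -0.2058, 0.1644]
tcp_rot: [180.0, 0.0, 162.1]
force: [0.0, -0.6, -0.9]
width: 0.0154
gripper_force: 49.0
```

```bash
python3 -m crank '0 0 0.15 0 0 0;0 0 0 0 0 0;0 0 0 0 0 0' && python3 -m crank '0 0 0.12 0 0 0;0 0 0 0 0 0;0 0 0 0 0 0'
```

```text
t: 17.52
eef_pos: [0.5625, -0.2058, 0.1632]
tcp_rot: [180.0, 0.0, 162.1]
force: [-1.2, 0.5, 3.2]
width: 0.0154
gripper_force: 49.1
t: 17.9
eef_pos: [0.5625, -0.2059, 0.162]
tcp_rot: [180.0, 0.0, 162.1]
force: [-1.0, 0.5, 4.3]
width: 0.0154
gripper_force: 49.5
```

```bash
python3 -m crank '0 0 -0.1 0 0 0;0 0 0 0 0 0;0 0 0 0 0 0;0 0 0 0 0 0;0 0 0 0 0 0;0 0 0 0 0 0;0 0 0 0 0 0' 0.2 && python3 -m crank '0 0 -1 0 0 0;0 0 -2 0 0 0;0 0 -3 0 0 0;0 0 -4 0 0 0;4 0 -2 0 0 0;4 0 0 0 0 0;-4 0 0 0 0 0;-4 0 0 0 0 0;-4 0 0 0 0 0;-3 0 0 0 0 0;0 0 0 0 0 0;0 0 0 0 0 0'
python3 - <<'E'
from h import *
s=get_state();print(s['eef_pos'],s['force'],s['width'])
f=wrist();d=[d for d in trace(f,"gauge")][:2]
for q in d:
  print(q["uv"],q["p"])
print(proj(f,[.5625,-.2058,.129]))
cv2.imwrite("pics/w6.png",f["image"])
E
```

```text
t: 18.77
eef_pos: [0.5623, -0.2058, 0.1627]
tcp_rot: [180.0, 0.0, 162.1]
force: [-0.2, -0.4, -0.4]
width: 0.0506
gripper_force: 0.0
t: 20.27
eef_pos: [0.6281, -0.227, 0.2828]
tcp_rot: [180.0, -0.1, 162.1]
force: [0.3, -0.3, -0.4]
width: 0.0511
gripper_force: 0.0
[ 0.62810954 -0.22697471  0.28284431] [ 0.27178987 -0.29986446 -0.40182434] 0.0511496688504315
[314.0, 106.7] 0.92
[314.47902002 110.31962157]
```

View pics/w6.png

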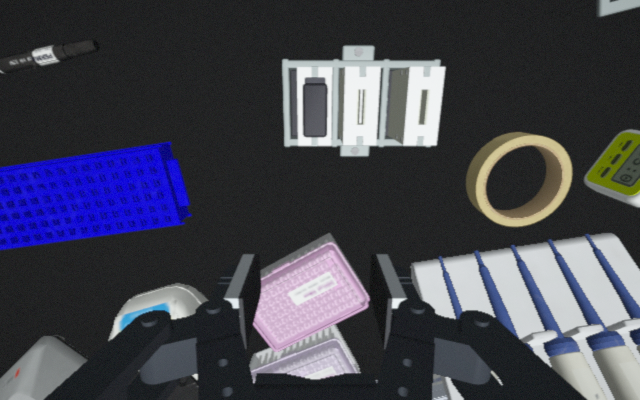

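The gauge stands upright in its cassette at (314,107), collar seated, and the robot is clear.

```bash
python3 -c "
from cell import close_job
print(close_job())"
```

```text
the job is handed in; nothing more can be done
None
```

The gauge stands fully home in the right-hand (-y end) cassette, released and upright in the last picture. The middle cassette jammed at about 14 mm and was backed off, the left one needed no trial, and the job was handed in at about 20 s of the 72 s allowed; no verdict was returned.

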